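# Weigh a sample jar: load the balance and shut its sliding hatch

## Task

Set the amber jar with the white cap upright in the middle of the balance's pan and let go of it. Then slide the hatch over it by its orange handle, past the spring catch, and press it home against the blue frame with about 10 to 15 N of push (never over 20 N) for a good half second, and leave it shut. Leave the other two jars and the glass beaker where they stand.

Things in the scene. Friction and masses are not known exactly. Their poses are not given: they have to be found in the camera images.
- balance: balance fixed on the bench, 190 wide (x) by 390 long (y) by 150 mm high. Origin on the bench under the middle of the chamber; z up. Chamber: clear walls 5 mm thick, open on top, inside 180 by 180 mm, y -90 to +90 mm; a grey solid housing fills y +90 to +300 mm up to 150 mm. The hatch slides on top along y, closing towards -y. Rails along both sides (x +-85 to +-95 mm) rise to 158 mm.
- pan_top (a point): centre of the upper face of the round steel pan in the chamber: disc of diameter 100 mm, 75 mm above the bench, the chamber's rim 75 mm above it; z up. At y = -10 mm of the balance.
- hatch: clear sliding pane with a black border, 168 (x) by 180 (y) by 6 mm, 0.35 kg; its axes are those of the balance. Origin: centre of its underside, at balance x 0, z 151 mm, and y = how far it is open: 0 fully shut, up to 150 mm open (starts 135 to 150 mm open). Runs with 1 to 2 N of drag, does not move by itself on the track.
- catch_point (a point): spring catch: brass roller, diameter 12 mm, on the balance's +x rail. The hatch meets it about 10 mm from shut; it resists with up to about 8 N (drag included), gives way 4 to 2 mm from shut and then holds the hatch shut with about 4 N. Left short of that, the hatch springs back. It can feel like the end of the track, but is not: at the end the hatch meets the frame hard.
- hatch_handle (a point): centre of the upright orange handle bar on the hatch, 70 (balance x) by 12 (y, the way it slides) by 28 mm high (top 185 mm, hatch's upper face 157 mm above the bench). In the middle of the hatch: at y = 0 of the balance when fully shut. Its axes are those of the balance.
- jamb: blue cross bar of the frame at the chamber's -y end, 190 by 12 by 24 mm, upper edge 169 mm high; same origin and axes as the balance. Its face at balance y = -91.5 mm stops the two rubber bumpers of the hatch; nearly rigid (about 1 mm at 20 N).
- sample_center (a point): centre of the jar to weigh: amber glass, white cap, diameter 38, height 56 mm, about 0.09 kg; half-way up, z up. Grasp from above across its diameter.
- jar_green_center (a point): centre of a green jar with a black cap, same size; leave it.
- jar_blue_center (a point): centre of a blue jar with a yellow cap, same size; leave it.
- beaker: glass beaker, diameter 68, height 90 mm, origin under its centre; leave it.
Not all that is in view belongs to the job. What is shaped like the part that bears sample_center but purple or red is not meant.

How it is judged:
By the outcome, as a careful person would: the job done as asked, in the order asked, and still so for the second after the job is handed in, with the robot touching nothing.
It also fails if it takes over 58 s, if anything falls off the work surface, if the arm or the gripper's body presses on something with over 40 N, if the wrist force passes 120 N, or if a joint passes its speed limit or range.

## Robot

A 6-joint arm with a two-finger parallel gripper is mounted at the origin on the work surface. World frame = base frame: x ahead of the robot, y to its left, z up, the work surface at z = 0. Lengths are in mm, angles in rad, forces in N, time in s.
With the tool pointing down it reaches from about 300 to 775 mm from the base axis. Payload 14.6 kg.
Tool frame: the origin (TCP) lies between the finger pads; the fingertips stand 8 mm ahead of it and the grasp point (between the pads) lies 11 mm behind it; z points along the fingers, y is the direction in which the jaws open and shut (so a half turn about z gives the same grasp; the last joint's range is limited). The gripper opens to 94 mm and grips with 3 to 60 N. Pads are 16 mm wide; open, the fingers measure 119 mm over their backs; the gripper's body (75 mm by 177 mm) begins 78 mm behind the grasp point.
Start: joints at [-1.214, 0.3, 1.521, -0, 1.321, -0.067], TCP at [226.167, -501.336, 213.446] pointing down, gripper open.
Joint ranges: [-3.03, 3.03], [-0.79, 2.21], [0.23, 2.52], [-1.04, 4.18], [0, 3.07], [-2.55, 2.55]. Speed limits (rad/s): [2.22, 2.22, 2.57, 3.14, 3.14, 3.14].

## Interface

Orientations are given as [roll, pitch, yaw] about the fixed x, y, z axes, in that order (R = Rz(yaw) Ry(pitch) Rx(roll)).
In Python, from cell import manip gives the robot as it stands. The module is installed in compiled form; this text tells all that it offers.
- The arm moves only by the tool send_rows, never from a script. Its argument "series" is a list that holds one entry, the list of rows, each a list of 5 numbers: the opening, from 0 (shut) to 1 (fully open), then the shift along the tool's x, y, z in mm, then the turn about the tool's z in degrees. In form: [[[gripper, dx, dy, dz, roll], ...]]. A call has 1 to 10 rows; each row is the pose to reach, as a shift and turn from the pose commanded when the call began, along the tool's axes at that moment; what a row does not reach only later rows make up. A row lasts 1/10 s, in which the tool goes at most 50 mm and 8.59 degrees, less where a joint would pass 70% of its speed; a pose out of reach is approached as far as the arm can. A call with a gripper value outside its range is refused whole. The fingers move at their own pace and stop on an object; "newtons" is the grip in N (left out, the last holds). Time passes only in rows, so rows that repeat a pose let the fingers close. It gives the time, the measured TCP pose, the force and the opening at its end, in the units of the state.
- manip.read_state(): the state, without advancing time (a new reading comes with each control period).
- manip.camera(name): name is "scene" or "top"; returns a dict with "img" (384x512x3 uint8, red, green, blue), "vfov" (degrees; the focal length in pixels is half the picture's height over the tangent of half this angle, whatever the lens; pixels are square), "cx", "cy" (the principal point, pixels), "dist" ([k1, k2, p1, p2, k3] as OpenCV has them; the pictures are not rectified), "pose" (4x4, takes a point from camera to world coordinates). Camera axes: x right, y down, z forward; pixel columns grow to the right and rows downward; lengths in mm; the calibration is good to about 2 mm. A picture is of the moment at which its call begins. There is no depth.
- manip.sign_off(): hands the job in, once; it reports no verdict.
Trained networks look in a picture, given as the dict that the camera call returned (one of the last four; its "shot" number tells which), for a name from the list of things; names that differ only in an ending like _2 or _b are one class to them, and where a whole thing is asked for, a point or a joint stands for the part that bears it (a point fixed in the world has none). Each returns a list of dicts, best first, with "conf" (0 to 1); they miss things now and then, are a little off and sometimes report something else, mostly with a low value. They report only what shows in the picture. A call takes as long as a camera call. They do not tell look-alikes from the thing itself.
- manip.find_in(target, picture): "rect" ([left, top, width, height] in pixels, round what is visible of it).
- manip.silhouettes(target, picture): "pixels" (384x512 bool, what is visible of it) and "rect" ([left, top, width, height] in pixels, round what is visible of it).
The state is a dict: "clock": time; "joints": joint angles; "qd": joint speeds; "effort": joint torques, N m; "eef_pos": TCP position; "eef_rot": TCP orientation; "wrist_force": force on the tool from outside, world axes, zero at the start; "moment": the same for the moment, N m; "finger_gap": finger opening in mm.
Only numpy, scipy, OpenCV 4.12 (cv2) and the standard library are available. Lean on these libraries where they do the work, as an engineer would, in place of code of your own. Each camera call takes 0.05 s, during which the arm holds its last target. There are 200 camera calls.

## Working session

There is one attempt and no reset: what is moved stays moved. The work goes in short steps, Python scripts to look and compute and a tool call to move; the robot and the scene stay as the last step left them, time stands still between calls to the robot, and variables do not carry over. Pictures are saved under pics/ and viewed, about 8 in all and at most 12, crops included, and the job is handed in when it is done.

Besides the shell and the picture viewer there is one more tool, called as name(argument=value, ...), one argument or row to a line, values as JSON. send_rows: Moves the arm, as the interface text tells. Its arguments: {"type":"object","properties":{"series":{"type":"array"},"newtons":{"type":"number"}},"required":["series"]}

```bash
mkdir -p pics
cat > h.py <<'E'
import numpy as np, cv2
from cell import manip
def K(c):
    f=c["img"].shape[0]/2/np.tan(np.radians(c["vfov"])/2)
    return np.array([[f,0,c["cx"]],[0,f,c["cy"]],[0,0,1.]])
def ray(c,uv):
    p=cv2.undistortPoints(np.array([[uv]],float),K(c),np.array(c["dist"],float))[0,0]
    T=np.array(c["pose"]); d=T[:3,:3]@np.array([p[0],p[1],1.]); return T[:3,3],d
def onz(c,uv,z):
    o,d=ray(c,uv); return o+d*(z-o[2])/d[2]
def proj(c,P):
    T=np.linalg.inv(np.array(c["pose"])); r=cv2.Rodrigues(T[:3,:3])[0]
    return cv2.projectPoints(np.array(P,float).reshape(-1,3),r,T[:3,3],K(c),np.array(c["dist"],float))[0][:,0]
def save(c,n,box=None,s=1.5):
    im=c["img"][:,:,::-1]
    if box: l,t,w,h=box; im=im[t:t+h,l:l+w]
    cv2.imwrite("pics/"+n,cv2.resize(im,None,fx=s,fy=s,interpolation=cv2.INTER_CUBIC))
E
python3 - <<'E'
from h import *
print(manip.read_state())
for n in("scene","top"):
    c=manip.camera(n); save(c,n+"0.png")
    print(n,c["vfov"],c["dist"],np.round(c["pose"],3).tolist())
    for t in["balance","hatch","hatch_handle","jamb","pan_top","sample_center","jar_green_center","jar_blue_center","beaker","catch_point"]:
        try: print(t,[(np.round(r["rect"]).tolist(),round(r["conf"],2)) for r in manip.find_in(t,c)][:4])
        except Exception as e: print(t,e)
E
```

```text
{'clock': 0.0, 'joints': array([-1.21359800e+00,  3.00477455e-01,  1.52159887e+00, -6.68546244e-06,
        1.32070507e+00, -6.65912896e-02]), 'qd': array([ 3.63929563e-05,  1.69758140e-04,  1.16360039e-05,  3.02235094e-04,
        1.43007967e-03, -2.80681179e-04]), 'effort': array([ 2.29265161e-04, -5.31799507e+01, -3.52732408e+01,  7.08829612e-02,
        2.43914605e-02, -1.20249942e-04]), 'eef_pos': array([ 226.07783875, -501.09864703,  212.87531833]), 'eef_rot': array([-3.14040612e+00, -7.26401230e-05,  4.23791231e-01]), 'wrist_force': array([ 0.91397737, -0.23899881,  0.48549494]), 'moment': array([ 0.00365333, -0.01513274, -0.07468463]), 'finger_gap': 93.98614182238956}
scene 45.74216668240903 [0.00039535 0.         0.         0.         0.        ] [[-0.7, 0.454, -0.551, 1121.53], [0.714, 0.445, -0.541, 434.103], [-0.001, -0.772, -0.636, 809.755], [0.0, 0.0, 0.0, 1.0]]
balance [([269.0, 179.0, 227.0, 190.0], 0.85)]
hatch [([340.0, 209.0, 119.0, 88.0], 0.7)]
hatch_handle [([340.0, 210.0, 115.0, 88.0], 0.82)]
jamb [([271.0, 178.0, 46.0, 54.0], 0.59)]
pan_top [([306.0, 232.0, 41.
[... 462 characters left out ...]
.028, -0.997, 0.073, 474.779], [-1.0, -0.027, 0.008, -138.769], [-0.006, -0.073, -0.997, 932.331], [0.0, 0.0, 0.0, 1.0]]
balance [([23.0, 148.0, 196.0, 120.0], 0.85)]
hatch [([54.0, 167.0, 90.0, 91.0], 0.89)]
hatch_handle [([51.0, 173.0, 92.0, 79.0], 0.94)]
jamb [([199.0, 153.0, 15.0, 87.0], 0.6)]
pan_top [([154.0, 182.0, 38.0, 44.0], 0.84)]
sample_center [([293.0, 267.0, 14.0, 13.0], 0.66), ([349.0, 240.0, 20.0, 21.0], 0.62), ([317.0, 287.0, 21.0, 20.0], 0.58), ([320.0, 255.0, 21.0, 12.0], 0.53)]
jar_green_center [([335.0, 186.0, 20.0, 17.0], 0.75)]
jar_blue_center [([278.0, 231.0, 16.0, 21.0], 0.6)]
beaker [([227.0, 79.0, 29.0, 37.0], 0.95)]
catch_point [([21.0, 152.0, 196.0, 117.0], 0.8)]
```

View pics/scene0.png

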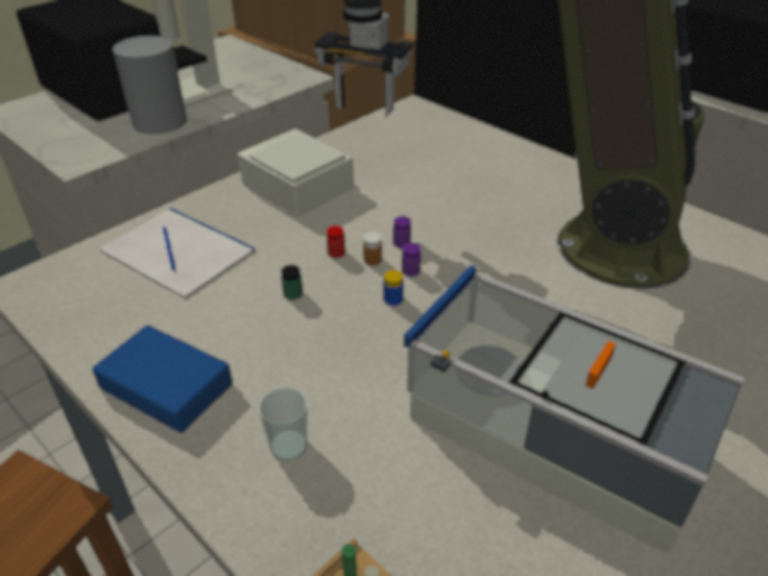

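View pics/top0.png

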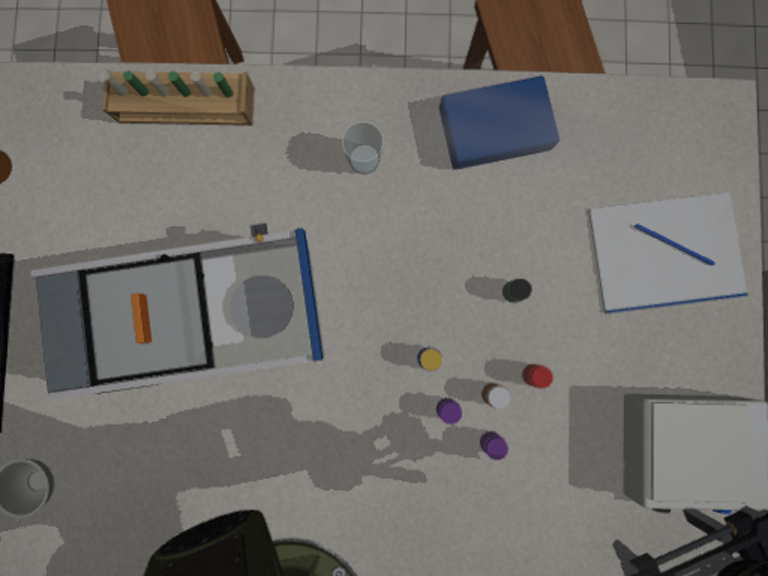

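The top view shows the amber, white-capped jar at (497,397)/1.5, between red, blue and purple jars. The balance's jamb runs from (299,231) to (318,360)/1.5, the orange handle is at (141,318)/1.5 and the pan at (258,307)/1.5. I'll compute poses next.

```bash
cat > m.py <<'E'
from h import *
from scipy.optimize import least_squares
c=manip.camera("top"); s=manip.camera("scene")
def mask(c,lo,hi,box):
    hsv=cv2.cvtColor(c["img"],cv2.COLOR_RGB2HSV); m=cv2.inRange(hsv,lo,hi); o=np.zeros_like(m); l,t,w,h=box
    o[t:t+h,l:l+w]=m[t:t+h,l:l+w]
    n,lab,st,ce=cv2.connectedComponentsWithStats(o); i=1+np.argmax(st[1:,4]); return ce[i],st[i],(lab==i)
def xy(z,p): return np.round(onz(c,p,z)[:2],1)
for nm,p in dict(sample=(331.5,264.5),p1=(299.5,274),p2=(329.5,297.5),red=(359.5,251.2),blue=(287,239.5),green=(345,193.3)).items():
    print(nm,xy(56,p))
# stereo sample: cap top centres
ce,st,_=mask(c,(0,0,150),(179,60,255),(318,252,26,24)); print("cap",ce,st,xy(56,ce))
ce2,st2,_=mask(s,(0,0,140),(179,60,255),(238,152,22,16)); print("cap scene",ce2,st2,np.round(onz(s,ce2,52),1))
ho,st,m=mask(c,(5,150,120),(20,255,255),(70,180,50,60)); print("handle",ho,st,xy(185,ho))
jb,st,mj=mask(c,(100,120,50),(125,255,255),(185,140,40,110)); print("jamb",jb,st,xy(169,jb))
pts=np.argwhere(mj)[:,::-1].astype(float); r=cv2.minAreaRect(pts.astype(np.float32)); print(r)
# fit balance with points: (px/1.5, balance xyz)
obs=[((36/1.5,275/1.5),(95,300,158)),((48/1.5,391/1.5),(-95,300,158)),((297/1.5,230/1.5),(95,-91.5,169)),((305/1.5,229/1.5),(95,-103.5,169)),((322/1.5,359/1.5),(-95,-103.5,169)),((314/1.5,360/1.5),(-95,-91.5,169))]
U=np.array([o[0] for o in obs]);P=np.array([o[1] for o in obs],float)
def W(q): 
    cc,ss=np.cos(q[2]),np.sin(q[2]); return np.c_[q[0]+cc*P[:,0]-ss*P[:,1],q[1]+ss*P[:,0]+cc*P[:,1],P[:,2]]
f=least_squares(lambda q:(proj(c,W(q))-U).ravel(),[500,150,0],x_scale=[100,100,.1])
q=f.x; print("balance",q,np.round(f.fun.reshape(-1,2),1).tolist())
cc,ss=np.cos(q[2]),np.sin(q[2]); B=lambda x,y:(q[0]+cc*x-ss*y,q[1]+ss*x+cc*y)
print("pan",B(0,-10),"scene proj jamb corners",(proj(s,W(q))*1.5).round().tolist())
h=xy(185,ho)-q[:2]; print("handle in balance",cc*h[0]+ss*h[1],-ss*h[0]+cc*h[1])
pr=manip.find_in("pan_top",c)[0]["rect"]; print("pan det",xy(75,(pr[0]+pr[2]/2,pr[1]+pr[3]/2)))
o=proj(c,[[*B(0,-10),75],[*B(0,140),185]])*1.5; print(o)
E
python3 m.py
```

```text
sample [ 379.8 -325.2]
p1 [ 355.3 -249.1]
p2 [ 301.8 -321.7]
red [ 413.2 -392.1]
blue [ 436.4 -217.5]
green [ 551.6 -355.7]
cap [332.608 264.712] [327 259  12  13 125] [ 379.4 -327.9]
cap scene [248.68992248 157.77131783] [238 152  22  16 258] [ 372.8 -330.4   52. ]
handle [ 91.36309524 212.00595238] [ 88 196   8  33 168] [486.9 200.9]
jamb [205.67602996 196.02434457] [197 152  18  88 534] [527.8 -33.8]
((205.6427001953125, 195.6894073486328), (87.8235855102539, 6.1036577224731445), 82.05652618408203)
balance [5.12140465e+02 5.95818514e+01 1.68139468e-01] [[-1.7, -4.7], [-1.5, 5.1], [0.4, -1.2], [0.7, -1.3], [1.1, 0.8], [0.8, 1.0]]
pan (np.float64(513.813948574439), np.float64(49.722873052748525)) scene proj jamb corners [[700.0, 482.0], [741.0, 379.0], [406.0, 336.0], [399.0, 333.0], [468.0, 263.0], [475.0, 266.0]]
handle in balance -1.2351614365636472 143.54920617221882
pan det [514.2  57.5]
[[263.53410639 305.75335873]
 [139.46498844 316.75004726]]
```

```bash
cat > d.py <<'E'
import sys; from h import *
from scipy.spatial.transform import Rotation as R
def delta(x,y,z,yawdeg,base=None):
    s=manip.read_state(); p,e=(s["eef_pos"],s["eef_rot"]) if base is None else base
    yaw=e[2]; c,n=np.cos(yaw),np.sin(yaw); dx,dy=x-p[0],y-p[1]
    roll=-(yawdeg-np.degrees(yaw)); roll=(roll+180)%360-180
    print("shift",np.round([c*dx+n*dy, n*dx-c*dy, p[2]-z, roll],1),"clock",s["clock"],"pos",p.round(1),"F",s["wrist_force"].round(1),"gap",round(s["finger_gap"],1))
if __name__=="__main__": delta(*map(float,sys.argv[1:5]))
E
python3 d.py 379.5 -327 120 55
```

```text
shift [211.5 -95.9  93.5 -30.7] clock 1.25 pos [ 226.2 -501.3  213.5] F [-0.2 -0.8  0.1] gap 94.1
```

send_rows(
  series=[
    [[0.69,50,-23,0,-8],[0.69,95,-43,0,-16],[0.69,140,-63,0,-24],[0.69,185,-84,0,-31],[0.69,211,-95.5,30,-31],[0.69,211,-95.5,75,-31],[0.69,211,-95.5,93,-31],[0.69,211,-95.5,93,-31]],
  ],
  newtons=15,
)

```text
clock: 2.05
eef_pos: [378.5, -326.4, 118.2]
eef_rot: [-3.137, -0.001, 0.965]
wrist_force: [-0.1, 0.3, 0.7]
finger_gap: 64.8
```

Run:
```python
from h import *
from d import delta
a=manip.camera("top"); b=manip.camera("scene")
A=cv2.resize(a["img"][200:340,240:400,::-1],None,fx=2.5,fy=2.5,interpolation=2)
B=cv2.resize(b["img"][90:230,170:330,::-1],None,fx=2.5,fy=2.5,interpolation=2)
cv2.imwrite("pics/over.png",np.hstack([A,B]))
for c,n in((a,"top"),(b,"scene")):
    print(n,proj(c,[[379.5,-327,56],[379.5,-327,0]]).round(1).tolist(),[(np.round(r["rect"]).tolist(),round(r["conf"],2)) for r in manip.find_in("sample_center",c)])
delta(379.5,-327,31,55)
```

```text
top [[332.2, 264.7], [327.6, 262.1]] [([290.0, 266.0, 18.0, 15.0], 0.7), ([324.0, 256.0, 17.0, 13.0], 0.57)]
scene [[247.8, 158.1], [248.1, 173.7]] [([220.0, 153.0, 12.0, 19.0], 0.8), ([241.0, 154.0, 16.0, 25.0], 0.79), ([260.0, 146.0, 15.0, 19.0], 0.64), ([264.0, 159.0, 16.0, 26.0], 0.51)]
shift [ 0.9 -0.8 91.   0.3] clock 2.25 pos [ 379.6 -328.2  122. ] F [-0.2  0.5  0.1] gap 64.7
```

View pics/over.png

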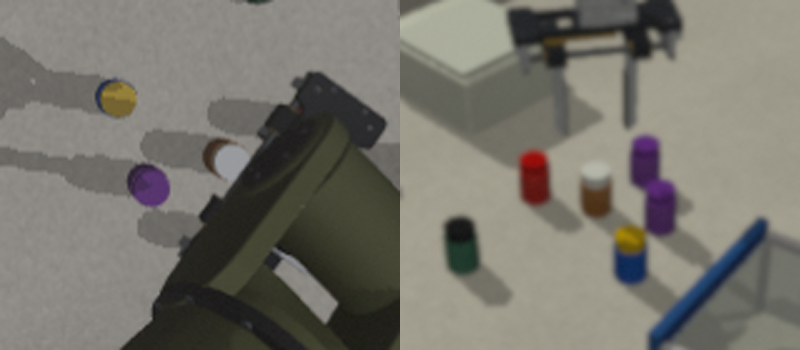

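The jaws straddle the white-capped jar (amber, scene crop (595,190)), and the neighbours are clear. I'll descend and grip.

send_rows(
  series=[
    [[0.69,0,0,30,0],[0.69,0,0,60,0],[0.69,0,0,80,0],[0.69,0,0,89,0],[0.69,0,0,89,0],[0.35,0,0,89,0],[0.3,0,0,89,0],[0.3,0,0,89,0],[0.3,0,0,89,0],[0.3,0,0,89,0]],
  ],
  newtons=15,
)

```text
clock: 3.25
eef_pos: [379.5, -327.8, 32.1]
eef_rot: [3.141, 0.0, 0.965]
wrist_force: [-0.2, 1.0, 6.7]
finger_gap: 38.0
```

send_rows(
  series=[
    [[0.3,0,0,-15,0],[0.3,0,0,-45,0],[0.3,0,0,-90,0],[0.3,0,0,-135,0],[0.3,0,0,-175,0],[0.3,0,0,-200,0],[0.3,0,0,-200,0],[0.3,0,0,-200,0]],
  ],
)

```text
clock: 4.05
eef_pos: [379.1, -327.3, 230.8]
eef_rot: [-3.141, -0.0, 0.965]
wrist_force: [-0.4, -0.6, -1.3]
finger_gap: 37.4
```

Run:
```python
from h import *
from d import delta
from scipy.optimize import least_squares
a=manip.camera("top"); b=manip.camera("scene")
A=cv2.resize(a["img"][130:290,0:240,::-1],None,fx=2.5,fy=2.5,interpolation=2)
hd=[]
r=manip.silhouettes("pan_top",a)[0]; v,u=np.nonzero(r["pixels"]); print("pan top",r["rect"],r["conf"],u.mean(),v.mean(),onz(a,(u.mean(),v.mean()),75).round(1))
q=np.array([511.7,61.5,0.17]); cc,ss=np.cos(q[2]),np.sin(q[2])
W=lambda x,y,z:[q[0]+cc*x-ss*y,q[1]+ss*x+cc*y,z]
P=[W(50*np.cos(t),-10+50*np.sin(t),75) for t in np.linspace(0,6.28,40)]
uv=proj(a,P)
for p in uv: cv2.circle(A,tuple(int(k) for k in ((p-[0,130])*2.5)),1,(0,0,255),-1)
for x in(-95,95):
  for y,z in((-91.5,169),(-103.5,169),(300,158)): 
    p=proj(a,[W(x,y,z)])[0]; cv2.circle(A,tuple(int(k) for k in ((p-[0,130])*2.5)),2,(0,255,0),-1)
cv2.imwrite("pics/bal.png",A)
delta(513.4,51.7,230,99.7)
```

```text
pan top [154.5, 183.8, 38.2, 44.3] 0.64 173.89592430858806 204.2707423580786 [512.7  53.9  75. ]
shift [ 3.880e+02 -1.052e+02 -2.000e-01 -4.440e+01] clock 4.2 pos [ 378.9 -327.1  229.8] F [-0.2  0.4 -1.8] gap 38.1
```

View pics/bal.png

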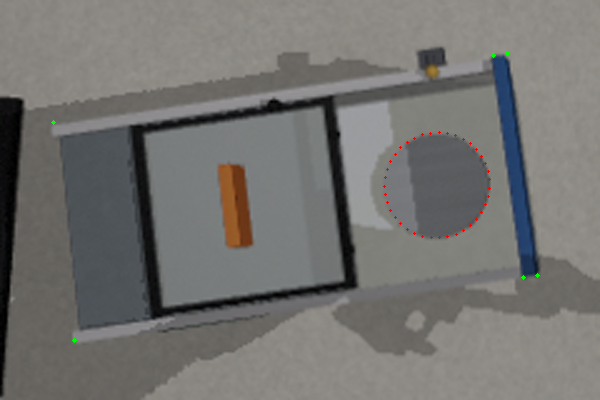

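send_rows(
  series=[
    [[0.3,20,-5,0,-3],[0.3,60,-16,0,-8],[0.3,105,-28,0,-14],[0.3,150,-41,0,-20],[0.3,195,-53,0,-26],[0.3,240,-65,0,-32],[0.3,285,-77,0,-38],[0.3,330,-90,0,-44.4],[0.3,370,-101,0,-44.4],[0.3,389,-106,0,-44.4]],
  ],
)

```text
clock: 5.2
eef_pos: [513.8, 55.5, 230.1]
eef_rot: [-3.14, -0.001, 1.742]
wrist_force: [0.1, -1.4, -0.9]
finger_gap: 37.7
```

```bash
python3 d.py 513.2 52.7 108 99.7
```

```text
shift [-2.700e+00 -1.100e+00  1.221e+02  1.000e-01] clock 5.2 pos [513.8  55.5 230.1] F [ 0.1 -1.4 -0.9] gap 37.7
```

send_rows(
  series=[
    [[0.3,-1,0,30,0],[0.3,-1,0,65,0],[0.3,-1,0,95,0],[0.3,-1,0,112,0],[0.3,-1,0,117,0],[0.3,-1,0,117,0],[0.3,-1,0,117,0]],
  ],
)

```text
clock: 5.9
eef_pos: [514.2, 51.6, 115.1]
eef_rot: [3.141, 0.0, 1.74]
wrist_force: [0.4, 0.1, -0.3]
finger_gap: 37.5
```

Run:
```python
from h import *
from d import delta
delta(513.2,52.7,107,99.7)
b=manip.camera("scene"); save(b,"pl.png",(250,130,220,160),3.0); delta(513.2,52.7,107,99.7)
```

```text
shift [ 1.2 -0.8  8.1 -0. ] clock 5.9 pos [514.2  51.6 115.1] F [ 0.4  0.1 -0.3] gap 37.5
shift [ 1.2 -0.9  8.4 -0. ] clock 5.95 pos [514.3  51.6 115.4] F [ 0.1  0.8 -1.5] gap 37.5
```

View pics/pl.png

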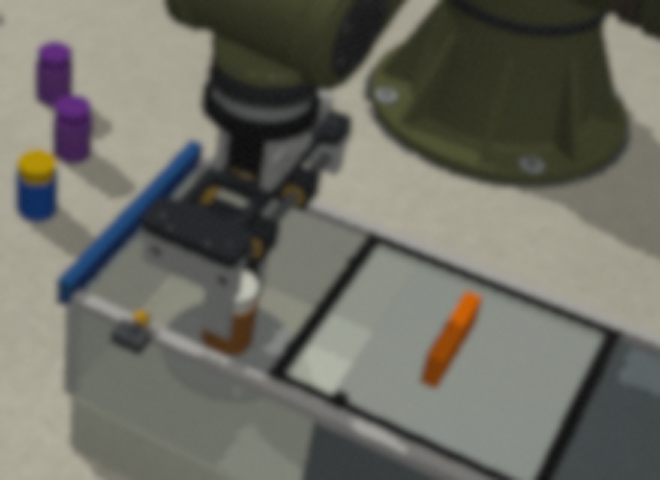

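The jar hangs just above the pan's centre, at about (230,345) in the crop. I'll lower it gently.

send_rows(
  series=[
    [[0.3,1,-0.5,3,0],[0.3,1,-0.5,5,0],[0.3,1,-0.5,6.5,0],[0.3,1,-0.5,7.5,0],[0.3,1,-0.5,7.5,0],[0.3,1,-0.5,7.5,0]],
  ],
)

```text
clock: 6.55
eef_pos: [513.2, 52.5, 107.1]
eef_rot: [3.141, 0.0, 1.74]
wrist_force: [-2.0, 0.4, 2.1]
finger_gap: 37.6
```

send_rows(
  series=[
    [[0.3,0,0,0.6,0],[0.3,0,0,0.6,0],[0.3,0,0,0.6,0]],
  ],
)

```text
clock: 6.85
eef_pos: [513.2, 52.5, 107.1]
eef_rot: [3.141, 0.0, 1.74]
wrist_force: [-5.0, -0.1, 9.0]
finger_gap: 37.8
```

send_rows(
  series=[
    [[0.38,0,0,-0.5,0],[0.43,0,0,-0.5,0],[0.6,0,0,-0.5,0],[0.7,0,0,-0.5,0],[0.7,0,0,-0.5,0],[0.7,0,0,-20,0],[0.7,0,0,-60,0],[0.7,0,0,-105,0],[0.7,0,0,-135,0],[0.7,0,0,-135,0]],
  ],
)

```text
clock: 7.85
eef_pos: [514.5, 52.6, 245.6]
eef_rot: [3.135, 0.001, 1.74]
wrist_force: [0.1, -0.1, -0.7]
finger_gap: 65.9
```

Run:
```python
from h import *
from d import delta
import math
q=np.array([511.7,61.5,0.17]); cc,ss=np.cos(q[2]),np.sin(q[2])
W=lambda x,y,z:[q[0]+cc*x-ss*y,q[1]+ss*x+cc*y,z]
b=manip.camera("scene"); save(b,"rel.png",(250,130,220,160),3.0)
print((proj(b,[W(0,-10,75),W(0,-10,131),W(0,143,185)])-[250,130])*3)
print("handle",W(0,143,0)); delta(*W(0,143,242)[:2],242,99.7)
```

```text
[[225.4563801  346.24772692]
 [232.98951802 291.58430412]
 [455.05725647 325.61458757]]
handle [np.float64(487.50692408341956), np.float64(202.43862166806719), 0]
shift [152.2  -0.6   0.9  -0. ] clock 7.9 pos [513.7  52.5 242.9] F [-0.9 -0.6 -1.8] gap 65.5
```

View pics/rel.png

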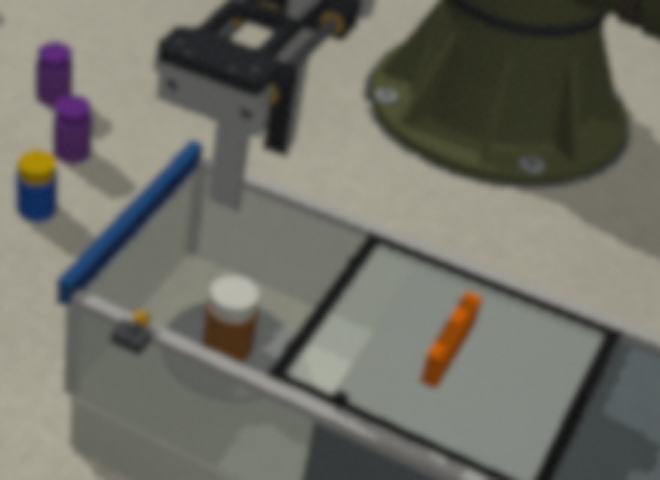

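The jar stands upright and released on the pan, with its base near (228,350) against the predicted pan centre (225,346). Next I'll bring closed fingers behind the handle.

send_rows(
  series=[
    [[0.3,30,0,0,0],[0,75,0,0,0],[0,120,0,0,0],[0,165,0,0,0],[0,186,0,0,0],[0,186,0,20,0],[0,186,0,50,0],[0,186,0,68,0],[0,186,0,71,0],[0,186,0,71,0]],
  ],
  newtons=30,
)

```text
clock: 8.9
eef_pos: [481.6, 235.7, 169.6]
eef_rot: [-3.14, 0.0, 1.74]
wrist_force: [-0.0, 0.0, 0.1]
finger_gap: 0.3
```

```bash
cat > b.py <<'E'
from h import *
s=manip.read_state(); q=np.array([511.7,61.5,0.17]); cc,ss=np.cos(q[2]),np.sin(q[2]); d=s["eef_pos"][:2]-q[:2]; f=s["wrist_force"]
print("bal x,y,z",cc*d[0]+ss*d[1],-ss*d[0]+cc*d[1],s["eef_pos"][2],"F x,y,z",cc*f[0]+ss*f[1],-ss*f[0]+cc*f[1],f[2],s["clock"],s["finger_gap"],s["eef_rot"])
E
python3 b.py
```

```text
bal x,y,z -0.18851882249838425 176.80113144803826 169.6166421635526 F x,y,z -0.008648938767731205 0.015289328993068153 0.05912169281009211 8.9 0.2932820561574632 [-3.13989314e+00  3.70671256e-04  1.73974624e+00]
```

send_rows(
  series=[
    [[0,-8,0,-1,0],[0,-13,0,-1,0],[0,-17,0,-1,0],[0,-21,0,-1,0],[0,-26,0,-1,0],[0,-33,0,-1,0],[0,-41,0,-1,0],[0,-49,0,-1,0],[0,-57,0,-1,0],[0,-63,0,-1,0]],
  ],
)

```text
clock: 9.9
eef_pos: [492.6, 173.0, 171.3]
eef_rot: [3.142, 0.0, 1.739]
wrist_force: [0.5, 2.5, 1.2]
finger_gap: 0.3
```

```bash
python3 b.py
python3 - <<'E'
from h import *
c=manip.camera("scene"); save(c,"push.png",(250,130,220,160),3.0)
E
```

```text
bal x,y,z 0.06829381859244066 113.08076339557542 171.3495218426705 F x,y,z 0.8984583675040676 2.376578864061499 1.2455959287235645 9.9 0.33650691262629545 [3.14154975e+00 3.54472683e-05 1.73943852e+00]
```

View pics/push.png

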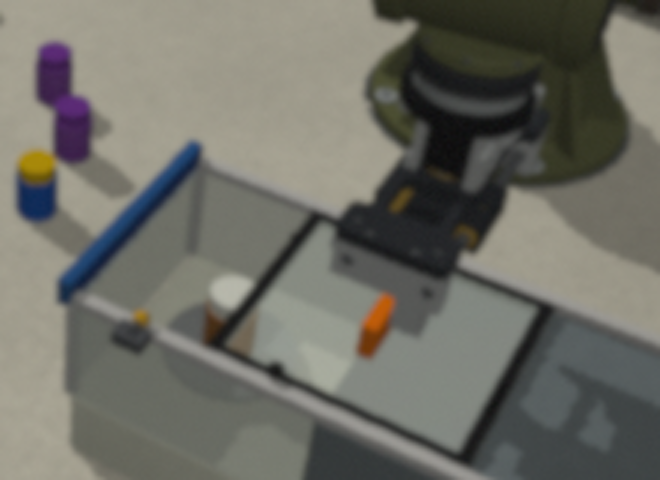

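The hatch is sliding: the handle is at (378,325) in the crop with the fingers behind it. I'll continue to just before the catch.

send_rows(
  series=[
    [[0,-8,0,0,0],[0,-17,0,0,0],[0,-26,0,0,0],[0,-35,0,0,0],[0,-44,0,0,0],[0,-53,0,0,0],[0,-62,0,0,0],[0,-69,0,0,0],[0,-74,0,0,0],[0,-75,0,0,0]],
  ],
)

```text
clock: 10.95
eef_pos: [505.1, 99.3, 171.4]
eef_rot: [-3.141, 0.0, 1.739]
wrist_force: [0.6, 2.1, -0.4]
finger_gap: 0.4
```

```bash
python3 b.py
```

```text
bal x,y,z -0.08916030931687491 38.36812156947828 171.35242495650337 F x,y,z 0.9030558246078337 1.9369726452883385 -0.4269188502063487 10.95 0.39065109824995103 [-3.14142825e+00  9.09505374e-05  1.73931358e+00]
```

send_rows(
  series=[
    [[0,-3,0,0,0],[0,-6,0,0,0],[0,-9,0,0,0],[0,-11,0,0,0],[0,-13,0,0,0],[0,-14,0,0,0],[0,-15,0,0,0],[0,-16,0,0,0],[0,-17,0,0,0],[0,-17,0,0,0]],
  ],
)

```text
clock: 11.95
eef_pos: [507.9, 83.6, 171.4]
eef_rot: [3.141, -0.001, 1.74]
wrist_force: [0.1, 7.3, -0.3]
finger_gap: 0.3
```

```bash
python3 b.py
```

```text
bal x,y,z -0.026275260288932678 22.475164263360796 171.36262818967563 F x,y,z 1.3604748004221145 7.196146232914198 -0.29044385090002633 11.95 0.2807342353324117 [ 3.14149985e+00 -1.13395604e-03  1.74003803e+00]
```

send_rows(
  series=[
    [[0,-0.6,0,0,0],[0,-1.2,0,0,0],[0,-1.8,0,0,0],[0,-2.4,0,0,0],[0,-3,0,0,0],[0,-3,0,0,0]],
  ],
)

```text
clock: 12.55
eef_pos: [508.4, 80.3, 171.4]
eef_rot: [3.142, -0.0, 1.74]
wrist_force: [1.6, 3.5, -0.5]
finger_gap: 0.8
```

send_rows(
  series=[
    [[0,-0.5,0,0,0],[0,-1,0,0,0],[0,-1.5,0,0,0],[0,-1.5,0,0,0]],
  ],
)

```text
clock: 12.95
eef_pos: [508.7, 78.3, 171.3]
eef_rot: [-3.141, 0.0, 1.74]
wrist_force: [-0.3, 0.3, 0.1]
finger_gap: 0.6
```

The force dropped to 0, so the catch has given way. I'll creep on to the frame.

send_rows(
  series=[
    [[0,-0.5,0,0,0],[0,-1,0,0,0],[0,-1.5,0,0,0],[0,-1.5,0,0,0]],
  ],
)

```text
clock: 13.35
eef_pos: [508.7, 77.8, 171.3]
eef_rot: [-3.141, -0.001, 1.74]
wrist_force: [-1.1, 7.3, 0.5]
finger_gap: 0.4
```

send_rows(
  series=[
    [[0,-0.5,0,0,0],[0,-1,0,0,0],[0,-1,0,0,0]],
  ],
)

```text
clock: 13.65
eef_pos: [508.7, 77.6, 171.3]
eef_rot: [-3.141, -0.003, 1.74]
wrist_force: [-1.8, 12.5, 2.0]
finger_gap: 0.2
```

send_rows(
  series=[
    [[0,0,0,0,0],[0,0,0,0,0],[0,0,0,0,0],[0,0,0,0,0]],
  ],
)

```text
clock: 14.05
eef_pos: [508.8, 77.6, 171.4]
eef_rot: [-3.141, -0.003, 1.74]
wrist_force: [-2.1, 12.6, 1.5]
finger_gap: 0.1
```

send_rows(
  series=[
    [[0,0,0,0,0],[0,0,0,0,0],[0,0,0,0,0],[0,0,0,0,0],[0,0,0,0,0]],
  ],
)

```text
clock: 14.55
eef_pos: [508.8, 77.6, 171.3]
eef_rot: [-3.141, -0.003, 1.74]
wrist_force: [-2.8, 13.0, 0.8]
finger_gap: 0.1
```

About 12.6–13 N was held for 0.9 s. I'll back off and lift.

send_rows(
  series=[
    [[0,1.5,0,0,0],[0,4,0,0,0],[0,10,0,0,0],[0,20,0,0,0],[0,25,0,-20,0],[0,25,0,-60,0],[0,65,0,-100,0],[0,110,0,-110,0],[0,150,0,-110,0],[0,150,0,-110,0]],
  ],
)

```text
clock: 15.55
eef_pos: [482.7, 228.2, 281.7]
eef_rot: [3.141, -0.001, 1.744]
wrist_force: [0.1, -0.7, -0.3]
finger_gap: 0.6
```

```bash
python3 - <<'E'
from h import *
a=manip.camera("top"); b=manip.camera("scene")
A=cv2.resize(a["img"][130:290,0:380,::-1],(780,328),interpolation=2)
B=cv2.resize(b["img"][130:300,165:470,::-1],(480,268),interpolation=2)
cv2.imwrite("pics/end.png",np.vstack([A,np.pad(B,((0,0),(0,300),(0,0)))]))
q=np.array([511.7,61.5,0.17]); cc,ss=np.cos(q[2]),np.sin(q[2])
for c,n in((a,"top"),(b,"scene")):
    m=cv2.inRange(cv2.cvtColor(c["img"],cv2.COLOR_RGB2HSV),(5,150,120),(20,255,255))
    k,l,st,ce=cv2.connectedComponentsWithStats(m)
    for i in range(1,k):
        if st[i,4]>50:
            p=onz(c,ce[i],180)[:2]-q[:2]; print(n,st[i],ce[i].round(1),"bal",(cc*p[0]+ss*p[1]).round(1),(-ss*p[0]+cc*p[1]).round(1))
E
python3 b.py
```

```text
top [154 186   9  33 162] [158.  202.2] bal 0.1 2.4
scene [327 202  18  20 128] [335.4 211.4] bal -2.9 0.8
bal x,y,z -0.20062915519294222 165.7538908287973 281.12024585230046 F x,y,z 0.44448468884761855 -0.015576634686904359 -0.1218016291636134 15.65 0.05184740838120097 [-3.14125459e+00  3.22988920e-04  1.74168312e+00]
```

View pics/end.png

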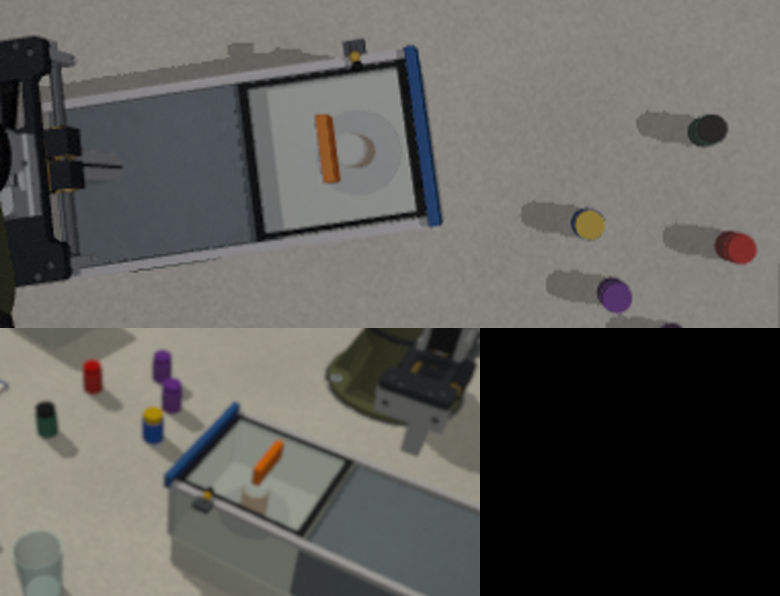

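The hatch is flush with the blue jamb, the roller is behind its edge, the jar is upright on the pan, and the other jars and the beaker have not moved.

```bash
python3 -c "
from cell import manip; print(manip.sign_off())"
```

```text
the job is handed in; nothing more can be done
None
```

The amber jar is on the balance's pan and the hatch is shut over it. I handed the job in at about 15.7 s on the robot's clock.

- **Jar:** I gripped it from above, set it on the pan and let go. In the picture it stood upright within a few mm of the pan's centre. I felt a brief 9 N of downward force at touchdown.
- **Hatch:** I slid it by pushing its orange handle with closed fingers. The force rose to about 7 N at the catch and then fell to 0 as the catch gave way.
- **Press:** Against the frame the push read 12.5–13 N for about 0.9 s. The highest reading was 13 N. Then I backed off and lifted clear.

The last pictures show the hatch flush against the blue frame, the jar upright under it and the arm clear of everything. The other two jars and the beaker look unmoved in these pictures; I did not measure them again.

The two cameras put the handle 2.4 mm and 0.8 mm from the shut position. That is within the roughly 2 mm calibration error and the error of my pose fit. In my first fit of the balance's pose, the two rear corners disagreed by about 5 pixels, so I dropped them. I used the blue frame and the handle instead, and checked that fit by overlay and by contact.

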